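Hold a cabinet leg in the corner of the drilling board

TASK

I want to drill this aluminium cabinet leg on the plywood drilling board, but a jar stands in the way: stand the jar upright on the worktop, completely off the board, and leave it there. Then set the leg's base flat on the board, press it squarely into the corner of the two fences, its long side flat along the long fence and its short side flat against the short one, and finish still pressing it firmly against both fences at once: do not let go. Don't tip the jar over, and leave the mug, the pepper mill and the screwdriver where they are.

Things in the scene. Friction and masses are not known exactly. Their poses are not given: they have to be found in the camera images.
- board: Plywood drilling board, fixed, 220 x 220 x 12 mm. Origin: centre of its underside, edges along x and y. On it two fences: the long one along y at its +x edge (inner face x = +80 mm), the short one along x at its +y edge (inner face y = +80 mm); tops 48 mm over the worktop. Leg pressed home: origin at x 50, y 35, z 12 mm here, its y along the board's y, either way round.
- corner (a point): Inner corner of the two fences on the board's top face: x = 80, y = 80, z = 12 mm in the board's frame; axes as the board's. About 10 N on each fence is a firm press; friction on one fence and on the board resists sliding towards the other.
- fence_far: The long fence: plain aluminium bar 14 x 204 x 36 mm (x, y, z) at the board's +x edge, fixed to it. Origin at the centre of its underside; inner face at its x = -7 mm. Axes as the board's.
- fence_side: The short fence: plain aluminium bar 130 x 14 x 36 mm (x, y, z) at the board's +y edge, fixed to it. Origin at the centre of its underside; inner face at its y = -7 mm. Axes as the board's.
- leg: Loose aluminium cabinet leg, standing on the worktop, about 0.45 to 0.7 kg: an oblong base block 60 mm (its x) by 90 mm (its y) and 40 mm high, with an upright square stem 30 x 30 mm on the middle, z = 40 to 90 mm. Origin at the centre of the underside. Grip it by the stem.
- jar: White ceramic spice jar with a cork stopper, standing on the board in the corner of the fences, where the leg must go: upright cylinder of 44 mm diameter up to z = 85 mm, stopper 38 mm diameter, top at z = 102 mm, about 0.2 kg. Origin at the centre of the underside. The worktop left of the board (world +y) is free to put it down.
- mug: Blue mug, 80 mm diameter at the rim, 90 mm high, handle at its +y; stands on the worktop. Leave alone. Origin at the centre of the underside.
- mill: Turned dark wooden pepper mill, 56 mm diameter at the foot, 150 mm high; stands on the worktop. Leave alone. Origin at the centre of the underside.
- screwdriver: Screwdriver lying along its x on the worktop, about 200 mm long. Leave alone. Origin at about the middle of its length, underside.

How it is judged (in metres and radians):
On the way:
1. the jar stands upright on the worktop, wholly off the board, let go (height (world z) of jar below 0.006 m and angle between jar's own z axis and vertical below 0.1 rad and (x of jar in the frame of board above 0.131 m or x of jar in the frame of board below -0.131 m or y of jar in the frame of board above 0.131 m or y of jar in the frame of board below -0.131 m) and linear speed of jar below 0.02 m/s and contact force between the fingers and jar below 0.5 N), for 0.3 s.
At the end, for the whole second after the job is handed in: Jar upright (0.1 rad), released, at rest on the worktop, axis over 131 mm from the board's middle along a board axis. Leg flat on the board, long side along the long fence (0.05 rad), within 5 mm of x 50, y 35 mm (4 mm in z), at rest, the robot pressing it on each fence with over 2 N (all of step 1 and contact force between leg and fence_far above 2 N and contact force between leg and fence_side above 2 N and contact force between any of the fingers, the arm and leg above 1 N and x of leg in the frame of board between 0.045 and 0.055 m and y of leg in the frame of board between 0.03 and 0.04 m and z of leg in the frame of board between 0.008 and 0.016 m and angle between the y axis of leg and the y axis of board, either way round below 0.05 rad and angle between leg's own z axis and vertical below 0.05 rad and linear speed of leg below 0.02 m/s); the arm keeps its last pose, push and grip.
It fails at once if the jar tipped over (angle between jar's own z axis and vertical above 0.5 rad).
It fails at once if the mug disturbed (distance of mug from where it was at the start of the episode above 0.03 m).
It fails at once if the mill disturbed (distance of mill from where it was at the start of the episode above 0.03 m).
It fails at once if the screwdriver disturbed (distance of screwdriver from where it was at the start of the episode above 0.03 m).
It also fails if it takes over 67 s, if anything falls off the work surface, if the arm or the gripper's body presses on something with over 40 N, if the wrist force passes 120 N, or if a joint passes its speed limit or range.

ROBOT

A 6-joint arm with a two-finger parallel gripper is mounted at the origin on the work surface. World frame = base frame: x ahead of the robot, y to its left, z up, the work surface at z = 0. Lengths are in mm, angles in rad, forces in N, time in s.
With the tool pointing down it reaches from about 350 to 975 mm from the base axis. Payload 7.1 kg.
Tool frame: the origin (TCP) lies on the centre line of the jaws, within the pads' length; the fingertips stand 17 mm ahead of it and the grasp point (between the pads) lies 2 mm behind it (tip_extent is the distance from the TCP to the fingertips, in mm); z points along the fingers, y is the line along which they close (so a half turn about z gives the same grasp; the last joint's range is limited). The gripper opens to 88 mm and grips with 3 to 60 N. Pads are 20 mm wide; open, the fingers measure 115 mm over their backs; the gripper's body (75 mm by 178 mm) begins 61 mm behind the grasp point.
Start: joints at [-1.249, 0.423, 1.63, -0, 1.089, -0.019], TCP at [208.918, -589.032, 239.675] pointing down, gripper open.
Joint ranges: [-3, 3], [-0.9, 2.11], [0.09, 2.58], [-1.31, 4.45], [0.11, 2.69], [-2.54, 2.54]. Speed limits (rad/s): [2.39, 2.39, 3.01, 3.14, 3.14, 3.14].

INTERFACE

Orientations are given as a rotation vector (axis times angle).
In Python, from workcell import get_obs, get_image, camera_model, close_job, look_for, outline_of, pinpoint, tip_extent gives the robot as it stands.
- The arm moves only by the shell command python3 -m jog 'ROWS'. ROWS is text: rows parted by semicolons, each of 7 numbers parted by spaces: the shift along the tool's x, y, z as a fraction of full scale, then the turn, a rotation vector about the tool's x, y, z as a fraction of full scale, then the closure, from -1 (fully open) to 1 (shut). A call has 1 to 8 rows; each row is the pose to reach, as a shift and turn from the pose commanded when the call began, along the tool's axes at that moment; what a row does not reach only later rows make up. Full scale, the value 1, is 0.2 m for a shift and 30 degrees for a turn. A row lasts 1/10 s, in which the tool goes at most 50 mm and 8.59 degrees, less where a joint would pass 70% of its speed; a pose out of reach is approached as far as the arm can. A call with a number of a shift or a turn outside -1 to 1 is refused whole. A call with a gripper value outside its range is refused whole. The fingers move at their own pace and stop on an object; the grip force is fixed at half the most. Time passes only in rows, so rows that repeat a pose let the fingers close. It gives the time, the measured TCP pose, the force, the opening and the grip force at its end, in the units of the state.
- get_obs(): the state, without advancing time (a new reading comes with each control period).
- get_image(name): name is "scene" or "top"; returns the picture (420x560x3 uint8, red, green, blue); there is no depth.
- camera_model(name): a dict with "fx", "fy", "cx", "cy" (pixels), "origin" and "orientation" of the camera in the world. Camera axes: x right, y down, z forward; pixel columns grow to the right and rows downward; lengths in mm; the calibration is good to about 2 mm. A picture is of the moment at which its call begins. camera_model takes no time and is no camera call.
- close_job(): hands the job in; it is judged then, once.
Trained networks look in the newest picture that a camera, given by its name, has taken for a name from the list of things; names that differ only in an ending like _2 or _b are one class to them, and where a whole thing is asked for, a point or a joint stands for the part that bears it (a point fixed in the world has none). Each returns a list of dicts, best first, with "confidence" (0 to 1); they miss things now and then, are a little off and sometimes report something else, mostly with a low value. They report only what shows in the picture. A call takes as long as a camera call.
- look_for(target, camera): "xyz" ([x, y, z] in mm, in the coordinates of the camera as it stood for that picture, good to about 4 mm: the middle of the surface that is visible of it).
- outline_of(target, camera): "mask" (420x560 bool, what is visible of it).
- pinpoint(target, camera): "xyz" ([x, y, z] in mm, in the coordinates of the camera as it stood for that picture, good to about 4 mm: a listed point, or the origin of a listed thing).
The state is a dict: "t": time; "qpos": joint angles; "qvel": joint speeds; "joint_torque": joint torques, N m; "ee_pos": TCP position; "orientation": TCP orientation; "ft_force": force on the tool from outside, world axes, zero at the start; "moment": the same for the moment, N m; "width": finger opening in mm; "grasp_force": force on a finger pad.
Only numpy, scipy, OpenCV 4.12 (cv2) and the standard library are available. Lean on these libraries where they do the work, as an engineer would, in place of code of your own. Each camera call takes 0.05 s, during which the arm holds its last target. There are 200 camera calls.

## Working session

There is one attempt and no reset: what is moved stays moved. The work goes in short steps, Python scripts to look and compute and a shell command to move; the robot and the scene stay as the last step left them, time stands still between calls to the robot, and variables do not carry over. Pictures are saved under pics/ and viewed, at most 10 in all, crops included, and the job is handed in when it is done.

```bash
ls; mkdir -p pics
cat > h.py <<'E'
import numpy as np, cv2
from scipy.spatial.transform import Rotation as R
from workcell import *
def cam(n):
    m=camera_model(n); o=np.array(m["orientation"],float)
    Rm=R.from_rotvec(o).as_matrix() if o.size==3 else o.reshape(3,3)
    return m,np.array(m["origin"],float),Rm
def w(n,p):
    m,o,Rm=cam(n); return o+Rm@np.array(p)
def ray(n,u,v,z):
    m,o,Rm=cam(n); d=Rm@np.array([(u-m["cx"])/m["fx"],(v-m["cy"])/m["fy"],1]); return o+d*(z-o[2])/d[2]
def proj(n,P):
    m,o,Rm=cam(n); c=(np.atleast_2d(P)-o)@Rm; return np.c_[m["fx"]*c[:,0]/c[:,2]+m["cx"],m["fy"]*c[:,1]/c[:,2]+m["cy"]]
def save(n,f): cv2.imwrite(f,cv2.cvtColor(get_image(n),cv2.COLOR_RGB2BGR))
E
python3 - <<'E'
from h import *
np.set_printoptions(precision=1,suppress=True)
for n in("scene","top"):
    save(n,f"pics/{n}0.png"); print(n,camera_model(n))
    for t in("board","corner","leg","jar","mug","mill","screwdriver","fence_far","fence_side"):
        print(t,[(w(n,r["xyz"]),round(r["confidence"],2)) for r in pinpoint(t,n)[:2]])
o=get_obs();print(o)
print(R.from_rotvec(o["orientation"]).as_matrix())
a=cv2.imread("pics/scene0.png");b=cv2.imread("pics/top0.png")
E
```

```text
pics
scene {'fx': 459.3742964070199, 'fy': 459.3742964070199, 'cx': 281.46353085915774, 'cy': 211.4309429295414, 'origin': array([ 878.1,  323.9, 1024. ]), 'orientation': array([-1. , -2.7,  0.7])}
board [(array([572.2,  48.2,   2.3]), 0.75)]
corner [(array([631.3, 142.3,  11.3]), 0.77)]
leg [(array([ 435.6, -237.8,    0.4]), 0.61)]
jar [(array([594.5,  76.5,  14.5]), 0.66)]
mug [(array([ 701.3, -344.8,   -1.1]), 0.61)]
mill [(array([ 697.4, -193.5,    2.5]), 0.63)]
screwdriver [(array([ 397.6, -442.6,   -4.6]), 0.66)]
fence_far [(array([658.3,  55. ,  17.4]), 0.94)]
fence_side [(array([566.7, 131.7,  14.4]), 0.67)]
top {'fx': 449.122717784938, 'fy': 449.122717784938, 'cx': 275.7338216972746, 'cy': 217.53204521920094, 'origin': array([ 458. , -123.6, 1176.8]), 'orientation': array([-2.2,  2.2, -0.1])}
board [(array([570.3,  40.7,  -1.5]), 0.84)]
corner [(array([636.3, 137.2,  11.3]), 0.87), (array([570.5,  41.4,  -4.2]), 0.5)]
leg [(array([ 437.7, -234.6,   -0.1]), 0.77)]
jar [(array([594.5,  83.8,  14.2]), 0.76)]
mug [(array([ 706. , -345.5,   -3.2]), 0.92), (array([ 696.1, -197.3,   -2.4]), 0.33)]
mill [(array([ 693.7, -202.2,    0.5]), 0.69)]
screwdriver [(array([ 395.1, -446.5,   -0.1]), 0.81)]
fence_far [(array([659.4,  54.5,  15.5]), 0.81)]
fence_side [(array([565.3, 132.3,   8.3]), 0.87)]
{'t': 1.0, 'qpos': array([-1.2,  0.4,  1.6,  0. ,  1.1, -0. ]), 'qvel': array([ 0.,  0., -0.,  0.,  0., -0.]), 'joint_torque': array([  0. , -54.5, -27.4,   0.1,   0. ,   0. ]), 'ee_pos': array([ 208.9, -589.1,  239.7]), 'orientation': array([3.1, 0.5, 0. ]), 'ft_force': array([ 0.,  0., -0.]), 'moment': array([0., 0., 0.]), 'grasp_force': 0.0, 'width': 87.6223129820005}
[[ 0.9  0.3  0. ]
 [ 0.3 -0.9 -0. ]
 [ 0.   0.  -1. ]]
```

View pics/top0.png

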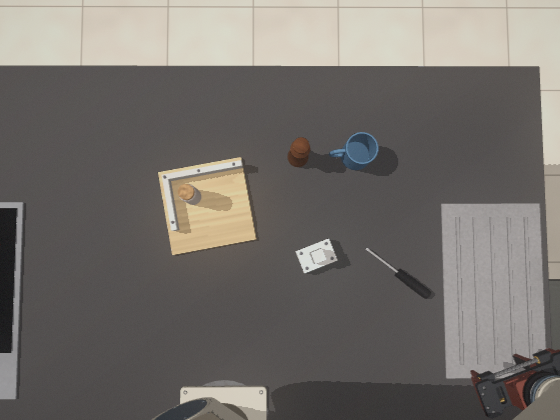

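View pics/scene0.png

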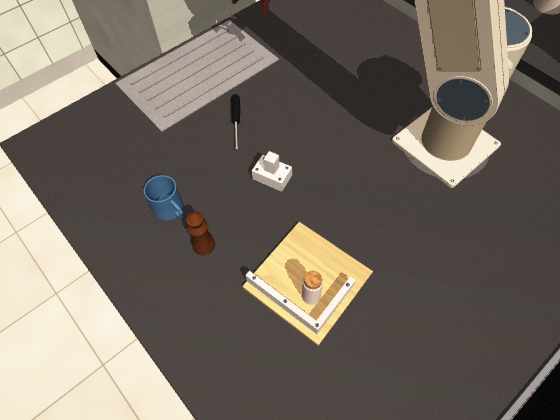

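Run:
```python
from h import *
np.set_printoptions(precision=3,suppress=True)
get_image("top")
def rect(m):
    c=max(cv2.findContours(m.astype(np.uint8),0,2)[0],key=cv2.contourArea); return c[:,0,:].astype(float)
for t,z in(("board",12),("fence_far",48),("fence_side",48),("leg",40),("jar",102)):
    r=outline_of(t,"top")
    if not r: print(t,"none");continue
    c=rect(r[0]["mask"]); W=np.array([ray("top",u,v,z)[:2] for u,v in c]).astype(np.float32)
    q=cv2.minAreaRect(W); print(t,r[0]["confidence"],q, cv2.boxPoints(q).round().tolist())
```

```text
board 0.6 ((568.9697875976562, 44.98308563232422), (222.18411254882812, 221.85218811035156), 10.575366020202637) [[439.0, 134.0], [480.0, -84.0], [699.0, -44.0], [658.0, 174.0]]
fence_far 0.82 ((654.1866455078125, 50.191192626953125), (21.432376861572266, 200.5571746826172), 10.33053207397461) [[626.0, 147.0], [662.0, -50.0], [683.0, -47.0], [647.0, 151.0]]
fence_side 0.77 ((567.3552856445312, 128.8001708984375), (129.98269653320312, 21.33354377746582), 9.518532752990723) [[501.0, 129.0], [505.0, 108.0], [633.0, 129.0], [630.0, 150.0]]
leg 0.89 ((439.7303161621094, -236.035400390625), (64.69610595703125, 96.4944076538086), 20.747676849365234) [[392.0, -202.0], [427.0, -293.0], [487.0, -270.0], [453.0, -179.0]]
jar 0.54 ((588.232666015625, 72.81915283203125), (53.05488204956055, 48.33993911743164), 89.99432373046875) [[564.0, 46.0], [612.0, 46.0], [612.0, 99.0], [564.0, 99.0]]
```

The top view shows the board at about pixels (208,206), with the fence corner at (165,177) at its upper left and the jar at (188,192). The leg is at (317,256), the mug at (360,150), the mill at (300,150) and the screwdriver at (400,275). The scene view shows the same layout, with the jar upright in the corner at (313,287). I estimate the board centre at (570,44.5) with yaw 0.18, the jar at (594,80), and the leg at (438,-236) with yaw 0.36.

I'll move towards the jar now.

```bash
cat >> h.py <<'E'
def go(x,y,z,yaw):
    o=get_obs(); M=R.from_rotvec(o["orientation"]).as_matrix(); c,s=np.cos(yaw),np.sin(yaw)
    T=np.array([[c,s,0],[s,-c,0],[0,0,-1]])
    print("shift",np.round(M.T@(np.array([x,y,z])-o["ee_pos"])/200,3),"turn",np.round(R.from_matrix(M.T@T).as_rotvec()/np.radians(30),3))
def B(x,y): c,s=np.cos(YAW),np.sin(YAW); return CX+c*x-s*y,CY+s*x+c*y
YAW,CX,CY=.18,570,44.5
E
for i in 1 2; do :; done
python3 -m jog '0.96 -0.857 0 0 0 0 -1;0.96 -0.857 0 0 0 0 -1;0.96 -0.857 0 0 0 0 -1;0.96 -0.857 0 0 0 0 -1;0.96 -0.857 0 0 0 0 -1;0.96 -0.857 0 0 0 0 -1;0.96 -0.857 0 0 0 0 -1'
python3 -m jog '0.96 -0.857 0 0 0 0 -1;0.96 -0.857 0 0 0 0 -1;0.96 -0.857 0 0 0 0 -1;0.96 -0.857 0 0 0 0 -1;0.96 -0.857 0 0 0 0 -1;0.96 -0.857 0 0 0 0 -1;0.96 -0.857 0 0 0 0 -1'
python3 -c "
from h import *
go(594,80,160,.32)"
```

```text
t: 2.0
ee_pos: [333.3, -362.3, 240.0]
orientation: [3.095, 0.537, 0.0]
ft_force: [0.4, 0.2, -0.3]
width: 87.7
grasp_force: 0.0
t: 2.7
ee_pos: [457.1, -137.8, 239.7]
orientation: [3.095, 0.536, 0.0]
ft_force: [-0.4, 0.1, 0.6]
width: 87.6
grasp_force: 0.0
shift [ 1.011 -0.796  0.398] turn [ 0.001 -0.     0.043]
```

```bash
python3 -m jog '1 -0.79 0.38 0 0 0 -1;1 -0.79 0.38 0 0 0 -1;1 -0.79 0.38 0 0 0 -1;1 -0.79 0.38 0 0 0 -1;1 -0.79 0.38 0 0 0 -1;1 -0.79 0.38 0 0 0 -1;1 -0.79 0.38 0 0 0 -1;1 -0.79 0.38 0 0 0 -1'
python3 - <<'E'
from h import *
o=get_obs();print(o["qpos"],o["t"])
for n in("scene","top"):
    get_image(n)
    print(n,[(w(n,r["xyz"]).round(1),round(r["confidence"],2)) for r in pinpoint("jar",n)[:2]])
go(594,80,73,.343)
save("scene","pics/s1.png")
E
```

```text
t: 3.5
ee_pos: [591.4, 75.9, 163.5]
orientation: [3.096, 0.531, -0.002]
ft_force: [-0.4, 0.0, 0.2]
width: 87.6
grasp_force: 0.0
[ 1.07968991e-01  4.77342084e-01  1.74708341e+00 -6.65321078e-04
  9.18355971e-01  1.33974612e+00] 3.5
scene [(array([590.6,  77.6,  13.8]), 0.69)]
top [(array([593.9,  81.4,  11.6]), 0.45)]
shift [ 0.017 -0.013  0.457] turn [ 0.001 -0.001 -0.008]
```

View pics/s1.png

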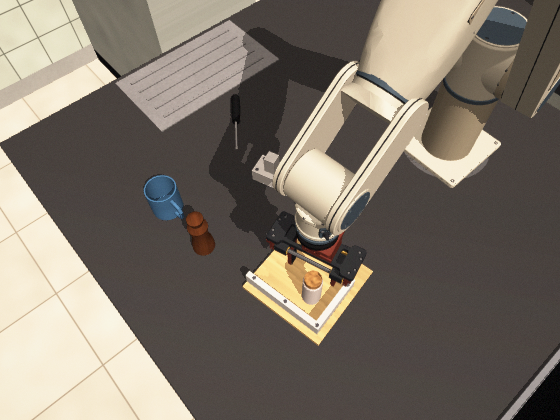

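The gripper is centred over the jar, which shows upright at (313,285) between the fingers. I'll descend and grip it.

```bash
python3 -m jog '0.012 -0.018 0 0 0 0 -1;0.012 -0.018 0.15 0 0 0 -1;0.012 -0.018 0.3 0 0 0 -1;0.012 -0.018 0.45 0 0 0 -1;0.012 -0.018 0.45 0 0 0 -1;0.012 -0.018 0.45 0 0 0 1;0.012 -0.018 0.45 0 0 0 1;0.012 -0.018 0.45 0 0 0 1'
python3 -m jog '0 0 0 0 0 0 1;0 0 0 0 0 0 1;0 0 0 0 0 0 1;0 0 0 0 0 0 1'
python3 -m jog '0 0 -0.08 0 0 0 1;0 0 -0.2 0 0 0 1;0 0 -0.32 0 0 0 1;0 0 -0.4 0 0 0 1;0 0 -0.4 0 0 0 1'
python3 -c "
from h import *
x,y=B(0,230);print(x,y);go(x,y,150,.343)"
```

```text
t: 4.55
ee_pos: [594.2, 82.5, 75.4]
orientation: [3.096, 0.533, 0.005]
ft_force: [-0.3, 0.1, -0.1]
width: 67.5
grasp_force: 0.0
t: 4.95
ee_pos: [593.3, 82.3, 74.1]
orientation: [3.096, 0.533, 0.001]
ft_force: [-0.5, -0.8, 4.7]
width: 43.4
grasp_force: 30.0
t: 5.45
ee_pos: [594.5, 82.6, 156.7]
orientation: [3.096, 0.533, 0.007]
ft_force: [0.6, -0.1, -2.8]
width: 43.1
grasp_force: 30.0
528.8231981120605 270.784049341268
shift [ 0.005 -0.997  0.032] turn [ 0.002 -0.009 -0.004]
```

```bash
python3 -m jog '0 -0.1 0 0 0 0 1;0 -0.25 0 0 0 0 1;0 -0.42 0 0 0 0 1;0 -0.6 0 0 0 0 1;0 -0.78 0 0 0 0 1;0 -0.92 0 0 0 0 1;0 -1 0 0 0 0 1;0 -1 0 0 0 0 1'
python3 -m jog '0 0 0.1 0 0 0 1;0 0 0.22 0 0 0 1;0 0 0.34 0 0 0 1;0 0 0.4 0 0 0 1;0 0 0.4 0 0 0 1;0 0 0.4 0 0 0 1'
python3 -c "
from h import *
go(530,270,62,.343)"
```

```text
t: 6.25
ee_pos: [525.2, 272.2, 153.1]
orientation: [3.095, 0.537, -0.002]
ft_force: [-0.1, -0.7, -1.9]
width: 43.4
grasp_force: 30.0
t: 6.85
ee_pos: [526.7, 270.5, 74.0]
orientation: [3.096, 0.532, 0.0]
ft_force: [0.9, 0.2, -2.1]
width: 43.5
grasp_force: 30.0
shift [0.015 0.008 0.06 ] turn [ 0.    -0.    -0.005]
```

```bash
python3 -m jog '0 0 0.015 0 0 0 1;0 0 0.03 0 0 0 1;0 0 0.045 0 0 0 1;0 0 0.055 0 0 0 1;0 0 0.06 0 0 0 1;0 0 0.06 0 0 0 1'
```

```text
t: 7.45
ee_pos: [526.2, 270.9, 62.1]
orientation: [-3.096, -0.533, -0.0]
ft_force: [-1.3, -1.9, 3.2]
width: 43.2
grasp_force: 30.0
```

```bash
python3 -m jog '0 0 0 0 0 0 -1;0 0 0 0 0 0 -1;0 0 0 0 0 0 -1;0 0 0 0 0 0 -1;0 0 0 0 0 0 -1;0 0 0 0 0 0 -1;0 0 -0.1 0 0 0 -1;0 0 -0.3 0 0 0 -1'
python3 -m jog '0 0 -0.2 0 0 0 -1;0 0 -0.4 0 0 0 -1;0 0 -0.6 0 0 0 -1;0 0 -0.6 0 0 0 -1'
python3 - <<'E'
from h import *
get_image("scene")
print([(w("scene",r["xyz"]).round(1),round(r["confidence"],2)) for r in pinpoint("jar","scene")[:2]])
go(438,-236,190,.36); save("scene","pics/s2.png")
E
```

```text
t: 8.25
ee_pos: [524.1, 269.8, 119.5]
orientation: [3.094, 0.532, -0.01]
ft_force: [0.1, 0.9, -0.4]
width: 87.6
grasp_force: 0.0
t: 8.65
ee_pos: [529.0, 272.3, 247.7]
orientation: [-3.093, -0.532, -0.016]
ft_force: [0.6, 0.7, 0.2]
width: 87.7
grasp_force: 0.0
[(array([524. , 268.7,   2.1]), 0.67)]
shift [-1.265  2.241  0.26 ] turn [-0.    -0.004 -0.037]
```

View pics/s2.png

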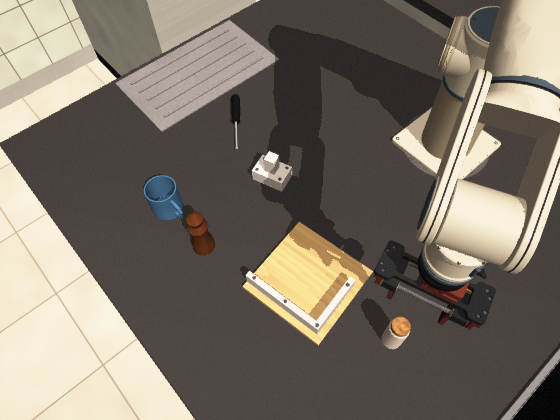

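The jar stands upright at (397,335), well off the board, which is now empty. Next is the leg.

```bash
for k in 1; do python3 -m jog '-0.42 0.75 0 0 0 0 -1;-0.42 0.75 0 0 0 0 -1;-0.42 0.75 0 0 0 0 -1;-0.42 0.75 0 0 0 0 -1;-0.42 0.75 0 0 0 0 -1'; python3 -m jog '-0.42 0.75 0 0 0 0 -1;-0.42 0.75 0 0 0 0 -1;-0.42 0.75 0 0 0 0 -1;-0.42 0.75 0 0 0 0 -1;-0.42 0.75 0 0 0 0 -1';  python3 -m jog '-0.42 0.75 0.2 0 0 0 -1;-0.42 0.75 0.2 0 0 0 -1;-0.42 0.75 0.2 0 0 0 -1;-0.42 0.75 0.2 0 0 0 -1;-0.42 0.75 0.2 0 0 0 -1;-0.42 0.75 0.2 0 0 0 -1'; done
python3 - <<'E'
from h import *
for n in("scene","top"):
  for t in("leg","board","corner"):
    L=[]
    for i in range(3):
      get_image(n); r=pinpoint(t,n)
      if r: L.append(np.r_[w(n,r[0]["xyz"]),r[0]["confidence"]])
    print(n,t,np.round(L,1).tolist())
go(438,-236,62,.36)
save("scene","pics/s3.png")
E
```

```text
t: 9.3
ee_pos: [495.4, 98.8, 239.9]
orientation: [3.097, 0.527, -0.007]
ft_force: [0.6, 0.7, 0.0]
width: 87.9
grasp_force: 0.0
t: 9.8
ee_pos: [467.6, -69.3, 240.6]
orientation: [-3.096, -0.528, 0.003]
ft_force: [-0.1, 0.9, 0.0]
width: 88.0
grasp_force: 0.0
t: 10.4
ee_pos: [439.4, -236.2, 200.8]
orientation: [-3.095, -0.532, 0.002]
ft_force: [-0.5, 0.3, 0.5]
width: 88.0
grasp_force: 0.0
scene leg [[435.8, -235.6, 0.3, 0.9], [438.2, -235.3, -0.6, 0.8], [433.0, -236.4, -0.9, 0.6]]
scene board [[572.0, 47.8, 0.5, 0.7], [571.6, 44.3, -1.1, 0.6], [571.6, 47.9, 0.2, 0.7]]
scene corner [[631.7, 140.7, 11.4, 0.9], [522.3, 270.7, 1.7, 0.4], [632.8, 140.4, 11.4, 0.6]]
top leg []
top board [[571.5, 42.9, -1.2, 0.6], [570.6, 44.8, -0.2, 0.7], [696.1, -197.1, -1.8, 0.6]]
top corner [[637.7, 137.4, 11.2, 0.6], [637.4, 135.9, 9.5, 0.9]]
shift [-0.003 -0.009  0.698] turn [ 0.    -0.    -0.037]
```

View pics/s3.png

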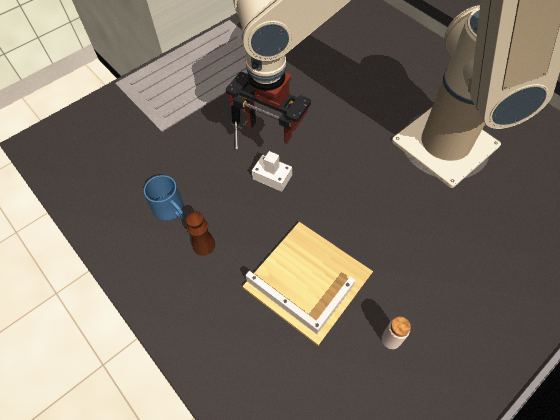

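The open gripper hangs above the leg; its stem shows at (270,160) and its base at (272,172). The screwdriver at (237,125) is clear of it. I'll descend onto the stem and grip.

```bash
sed -i 's/^YAW,.*/YAW,CX,CY=.18,571,45/' h.py
python3 -m jog '-0.005 -0.005 0.15 0 0 -0.037 -1;-0.005 -0.005 0.3 0 0 -0.037 -1;-0.005 -0.005 0.45 0 0 -0.037 -1;-0.005 -0.005 0.6 0 0 -0.037 -1;-0.005 -0.005 0.69 0 0 -0.037 -1;-0.005 -0.005 0.69 0 0 -0.037 -1;-0.005 -0.005 0.69 0 0 -0.037 1;-0.005 -0.005 0.69 0 0 -0.037 1'
python3 -m jog '0 0 0 0 0 0 1;0 0 0 0 0 0 1;0 0 0 0 0 0 1;0 0 0 0 0 0 1;0 0 0 0 0 0 1;0 0 0 0 0 0 1'
python3 -m jog '0 0 -0.08 0 0 0 1;0 0 -0.2 0 0 0 1;0 0 -0.35 0 0 0 1;0 0 -0.5 0 0 0 1;0 0 -0.5 0 0 0 1'
python3 - <<'E'
from h import *
x,y=B(35,20);print(x,y);go(x,y,160,.18)
E
```

```text
t: 13.05
ee_pos: [438.5, -237.3, 64.7]
orientation: [3.09, 0.563, 0.002]
ft_force: [-0.2, 0.2, -0.0]
width: 75.2
grasp_force: 0.0
t: 13.65
ee_pos: [437.8, -236.9, 63.7]
orientation: [3.091, 0.563, 0.0]
ft_force: [-0.3, -0.9, 2.4]
width: 29.7
grasp_force: 29.9
t: 14.15
ee_pos: [439.5, -237.8, 166.4]
orientation: [3.087, 0.562, 0.007]
ft_force: [0.8, -0.3, -4.6]
width: 30.0
grasp_force: 29.9
601.8539377790678 70.94290892566627
shift [ 1.304 -1.159  0.032] turn [ 0.008 -0.008  0.344]
```

```bash
python3 -m jog '0.08 -0.07 0 0 0 0.1 1;0.2 -0.18 0 0 0 0.2 1;0.34 -0.3 0 0 0 0.3 1;0.5 -0.45 0 0 0 0.344 1;0.65 -0.58 0 0 0 0.344 1;0.7 -0.62 0 0 0 0.344 1;0.7 -0.62 0 0 0 0.344 1;0.7 -0.62 0 0 0 0.344 1'
python3 - <<'E'
from h import *
x,y=B(35,20);go(x,y,160,.18)
E
```

```text
t: 14.95
ee_pos: [523.9, -71.7, 162.4]
orientation: [-3.129, -0.284, 0.004]
ft_force: [-1.0, -0.2, -2.9]
width: 29.9
grasp_force: 29.9
shift [ 0.512 -0.632  0.011] turn [-0.001  0.005  0.001]
```

```bash
python3 -m jog '0.06 -0.08 0 0 0 0 1;0.16 -0.2 0 0 0 0 1;0.28 -0.35 0 0 0 0 1;0.4 -0.5 0 0 0 0 1;0.48 -0.59 0 0 0 0 1;0.51 -0.63 0 0 0 0 1;0.51 -0.63 0 0 0 0 1'
python3 -m jog '0 0 0.1 0 0 0 1;0 0 0.22 0 0 0 1;0 0 0.3 0 0 0 1;0 0 0.34 0 0 0 1;0 0 0.34 0 0 0 1'
python3 - <<'E'
from h import *
x,y=B(35,20);go(x,y,77,.18)
for n in ("top","scene"): save(n,f"pics/{n}4.png")
a=cv2.imread("pics/top4.png")[130:280,120:300];b=cv2.imread("pics/scene4.png")[200:360,220:400]
cv2.imwrite("pics/c4.png",np.hstack([cv2.resize(a,(400,333)),cv2.resize(b,(375,333))]))
E
```

```text
t: 15.65
ee_pos: [602.6, 70.3, 163.0]
orientation: [3.129, 0.283, -0.002]
ft_force: [0.5, 0.5, -4.2]
width: 30.0
grasp_force: 29.9
t: 16.15
ee_pos: [601.8, 69.8, 94.5]
orientation: [3.129, 0.281, -0.004]
ft_force: [-0.3, -0.5, -4.6]
width: 29.8
grasp_force: 29.9
shift [ 0.001 -0.006  0.087] turn [-0.     0.005 -0.002]
```

View pics/c4.png

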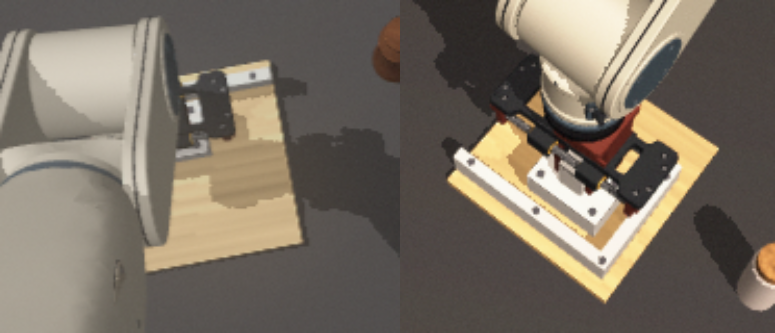

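The scene crop shows the leg hanging inside the fences, its base at about (570,195) parallel to both. I'll lower it onto the board.

```bash
python3 -m jog '0 0 0.03 0 0 0 1;0 0 0.06 0 0 0 1;0 0 0.08 0 0 0 1;0 0 0.088 0 0 0 1;0 0 0.092 0 0 0 1;0 0 0.092 0 0 0 1'
```

```text
t: 16.85
ee_pos: [602.9, 70.8, 77.2]
orientation: [-3.129, -0.283, 0.0]
ft_force: [0.8, -0.2, -4.2]
width: 30.0
grasp_force: 29.9
```

```bash
python3 -m jog '0 0 0.004 0 0 0 1;0 0 0.007 0 0 0 1;0 0 0.007 0 0 0 1'
python3 -m jog '0.02 0 0 0 0 0 1;0.04 0 0 0 0 0 1;0.055 0 0 0 0 0 1;0.055 0 0 0 0 0 1'
python3 - <<'E'
from h import *
print(get_obs()["ft_force"]); go(*B(50,35),75.7,.18)
E
```

```text
t: 17.15
ee_pos: [602.9, 70.7, 75.9]
orientation: [3.129, 0.283, 0.0]
ft_force: [0.7, -0.1, -4.9]
width: 30.0
grasp_force: 29.9
t: 17.55
ee_pos: [614.0, 72.7, 75.8]
orientation: [-3.129, -0.282, 0.0]
ft_force: [-0.6, -0.3, -4.9]
width: 29.6
grasp_force: 29.9
[-0.58224697 -0.29368231 -4.86338373]
shift [ 0.014 -0.077  0.   ] turn [-0.  0.  0.]
```

```bash
python3 -m jog '0 0 0.005 0 0 0 1;0 0 0.005 0 0 0 1;0 0 0.005 0 0 0 1'
python3 -m jog '0 0 0.005 0 0 0 1;0 0 0.005 0 0 0 1;0 0 0.005 0 0 0 1'
python3 -m jog '0 -0.03 0 0 0 0 1;0 -0.05 0 0 0 0 1;0 -0.06 0 0 0 0 1;0 -0.06 0 0 0 0 1'
```

```text
t: 17.85
ee_pos: [614.0, 72.8, 75.7]
orientation: [-3.129, -0.282, -0.001]
ft_force: [-3.0, 0.1, 5.4]
width: 29.6
grasp_force: 29.9
t: 18.15
ee_pos: [614.0, 72.8, 75.7]
orientation: [-3.129, -0.282, -0.001]
ft_force: [-7.6, -0.6, 14.5]
width: 29.9
grasp_force: 29.9
t: 18.55
ee_pos: [612.3, 82.3, 75.8]
orientation: [3.126, 0.283, 0.002]
ft_force: [-5.4, -13.1, 14.9]
width: 30.1
grasp_force: 30.0
```

```bash
python3 -m jog '0 0 -0.005 0 0 0 1;0 0 -0.005 0 0 0 1'
python3 -m jog '0.006 -0.01 0 0 0 0 1;0.012 -0.02 0 0 0 0 1;0.012 -0.02 0 0 0 0 1'
python3 - <<'E'
from h import *
o=get_obs();print("tool f",R.from_rotvec(o["orientation"]).as_matrix().T@o["ft_force"]); go(*B(50,35),75.7,.18)
E
```

```text
t: 18.75
ee_pos: [612.0, 83.5, 75.8]
orientation: [3.128, 0.282, 0.002]
ft_force: [-2.2, -7.2, 6.5]
width: 29.9
grasp_force: 30.0
t: 19.05
ee_pos: [611.8, 85.7, 76.0]
orientation: [3.125, 0.283, -0.006]
ft_force: [-9.2, -18.7, 14.9]
width: 29.8
grasp_force: 30.0
tool f [-12.50311938  16.81716748 -14.75364785]
shift [ 0.013 -0.011  0.001] turn [0.007 0.008 0.001]
```

```bash
python3 -m jog '0 -0.01 -0.004 0 0 0 1;0 -0.01 -0.004 0 0 0 1;0 -0.01 -0.004 0 0 0 1'
python3 - <<'E'
from h import *
o=get_obs();print("tool f",R.from_rotvec(o["orientation"]).as_matrix().T@o["ft_force"],o["moment"]); go(*B(50,35),75.7,.18)
for n in ("scene","top"):
    get_image(n)
    for t in("leg","board","corner"): print(n,t,[(w(n,r["xyz"]).round(1),round(r["confidence"],2)) for r in pinpoint(t,n)[:1]])
save("scene","pics/scene5.png")
b=cv2.imread("pics/scene5.png")[200:350,230:390]
cv2.imwrite("pics/c5.png",cv2.resize(b,(640,600),interpolation=cv2.INTER_CUBIC))
E
```

```text
t: 19.35
ee_pos: [611.2, 88.9, 75.9]
orientation: [3.127, 0.283, -0.006]
ft_force: [-8.6, -11.5, 8.3]
width: 29.8
grasp_force: 30.0
tool f [-10.5286876    9.76019723  -8.24028558] [-1.81663464  1.17264136 -0.07755834]
shift [0.013 0.005 0.001] turn [0.004 0.008 0.001]
scene leg [(array([610.8,  89.7,  12. ]), 0.6)]
scene board []
scene corner [(array([632.1, 140.8,  11.7]), 0.96)]
top leg [(array([612.1,  88.5,  10.9]), 0.54)]
top board [(array([570.6,  45.4,  -2.5]), 0.58)]
top corner [(array([ 695.1, -194.7,   -3. ]), 0.26)]
```

View pics/c5.png

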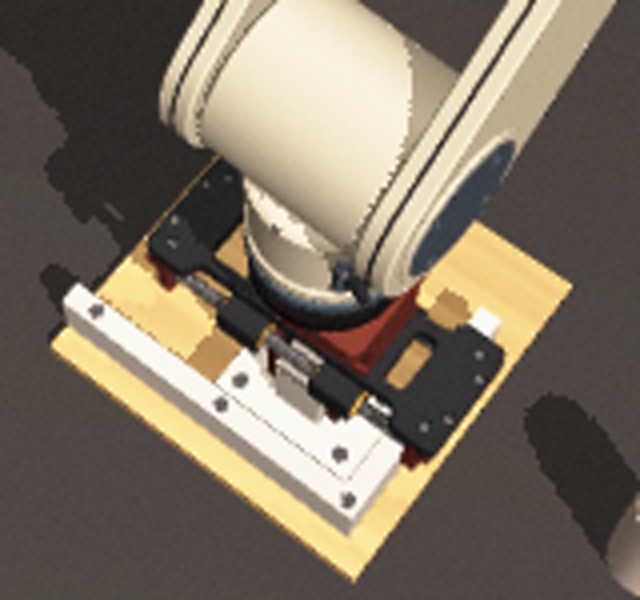

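The leg's long side lies flat against the long fence. Its short end, at about (395,455), is almost at the short fence. I'll keep pushing along +y until it stops.

```bash
python3 -m jog '0 -0.01 0 0 0 0 1;0 -0.01 0 0 0 0 1;0 -0.01 0 0 0 0 1'
python3 -m jog '0 -0.01 0 0 0 0 1;0 -0.01 0 0 0 0 1;0 -0.01 0 0 0 0 1'
python3 - <<'E'
from h import *
o=get_obs();print("tool f",R.from_rotvec(o["orientation"]).as_matrix().T@o["ft_force"],o["moment"]); go(*B(50,35),75.7,.18)
E
```

```text
t: 20.1
ee_pos: [611.1, 89.3, 76.0]
orientation: [3.125, 0.283, -0.006]
ft_force: [-6.3, -19.6, 8.3]
width: 30.1
grasp_force: 30.0
t: 20.4
ee_pos: [611.1, 89.5, 76.1]
orientation: [3.122, 0.284, -0.005]
ft_force: [-6.1, -28.9, 10.5]
width: 29.9
grasp_force: 30.0
tool f [-11.26988722  27.39150068 -10.29608459] [-4.75837     0.88896126 -0.08613336]
shift [0.013 0.008 0.002] turn [0.012 0.007 0.002]
```

```bash
python3 -m jog '0.007 0.003 -0.002 0 0 0 1;0.007 0.003 -0.002 0 0 0 1;0.007 0.003 -0.002 0 0 0 1'
python3 -m jog '0 0 0 0 0 0 1;0 0 0 0 0 0 1;0 0 0 0 0 0 1;0 0 0 0 0 0 1;0 0 0 0 0 0 1'
python3 - <<'E'
from h import *
o=get_obs();print("tool f",R.from_rotvec(o["orientation"]).as_matrix().T@o["ft_force"],o["moment"]); go(*B(50,35),75.7,.18)
for n in ("scene","top"):
    get_image(n)
    for t in("leg","jar"): print(n,t,[(w(n,r["xyz"]).round(1),round(r["confidence"],2)) for r in pinpoint(t,n)[:1]])
save("scene","pics/scene6.png")
b=cv2.imread("pics/scene6.png")[220:350,270:400]
cv2.imwrite("pics/c6.png",cv2.resize(b,(600,600),interpolation=cv2.INTER_CUBIC))
E
```

```text
t: 20.7
ee_pos: [611.2, 89.5, 76.1]
orientation: [3.123, 0.284, -0.01]
ft_force: [-8.9, -25.8, 10.5]
width: 29.5
grasp_force: 30.0
t: 21.2
ee_pos: [611.2, 89.5, 76.1]
orientation: [3.122, 0.284, -0.009]
ft_force: [-10.6, -26.9, 10.9]
width: 29.7
grasp_force: 30.0
tool f [-15.37822484  24.5690308  -10.64740364] [-4.47717048e+00  1.19907602e+00 -1.70536039e-03]
shift [0.012 0.008 0.002] turn [0.011 0.013 0.003]
scene leg [(array([608.3,  91.2,   9.9]), 0.67)]
scene jar [(array([522.3, 269.5,   2.4]), 0.8)]
top leg [(array([610.9,  92.3,  12.7]), 0.46)]
top jar []
```

View pics/c6.png

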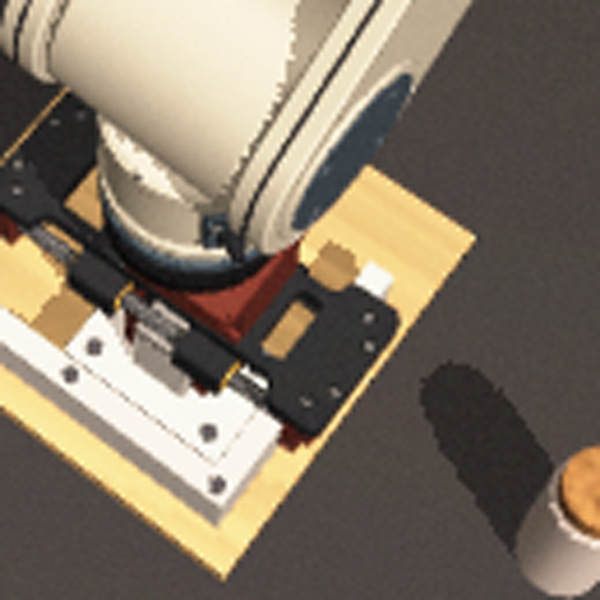

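The leg sits flush against both fences, with the corner gap closed at about (225,455), and both push forces hold steady at about 15 N and 25 N. The jar is upright at the lower right, so I'm handing in.

```bash
python3 -c "
from workcell import *
print(close_job())"
```

```text
the job is handed in; nothing more can be done
None
```

The job is handed in, verdict not shown: the jar stands upright on the worktop off the board, and the leg sits flat in the fence corner, still gripped and pushed at about 15 N towards the long fence and 25 N towards the short one (wrist readings, so board friction takes some of each).

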